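# Unlock the medicine box and keep its bolt drawn back

## Robot

A 6-joint arm with a two-finger parallel gripper is mounted at the origin on a cart in front of the work surface, level with it; the furniture and walls round the work are solid. World frame = base frame: x ahead of the robot, y to its left, z up, the work surface at z = 0. Lengths are in mm, angles in rad, forces in N, time in s.
With the tool pointing down it reaches from about 375 to 825 mm from the base axis. Payload 5.5 kg.
Tool frame: the origin (TCP) lies between the finger pads; the fingertips stand ahead of it and the grasp point (between the pads) lies 11 mm behind it (env.finger_overhang is the z of the fingertips in the tool frame, in mm); z points along the fingers, y is the line along which they close (so a half turn about z gives the same grasp; the last joint's range is limited). The gripper opens to 85 mm and grips with 20 to 120 N. Pads are 22 mm wide; open, the fingers measure 114 mm over their backs; the gripper's body (76 mm by 85 mm) begins 54 mm behind the grasp point. The pads swing forward as they close: fully open they stand 13 mm farther back than shut.
Start: joints at [0, 0.314, -0.047, 1.21, 0, 1.571], TCP at [599.996, -0, 239.299] pointing down, gripper open.
Joint ranges: [-2.67, 2.67], [-0.69, 1.73], [-1.03, 1.25], [-2.08, 2.16], [-1.42, 1.45], [-3.14, 3.14]. Speed limits (rad/s): [2.39, 2.39, 3.01, 3.14, 3.14, 3.14].

## Interface

Orientations are given as a rotation vector (axis times angle).
In Python, from station import sensors, read_camera, calibration, order, env gives the robot as it stands.
- The arm moves only by the shell command python3 -m pendant 'ROWS' [OPENING] [FORCE]. ROWS is JSON, a list of rows, each an object of numbers: "tx", "ty", "tz": the shift along the tool's x, y, z each as a share of 0.5 m, from -1 to 1; "ax", "ay", "az": the turn, a rotation vector about the tool's x, y, z each as a share of pi/4 rad, from -1 to 1. In form: [{"tx": .., "ty": .., "tz": .., "ax": .., "ay": .., "az": ..}, ...]. A call has exactly 10 rows; each row is the pose to reach, as a shift and turn from the pose commanded when the call began, along the tool's axes at that moment; what a row does not reach only later rows make up. A row lasts 1/12 s, in which the tool goes at most 41.7 mm and 7.16 degrees, less where a joint would pass 70% of its speed; a pose out of reach is approached as far as the arm can. A call with a number of a shift or a turn outside -1 to 1 is refused whole. A call with a gripper value outside its range is refused whole. OPENING is the opening, from -1 (shut) to 1 (fully open), set as the call begins (- or left out, the last holds). The fingers move at their own pace and stop on an object; FORCE is the grip in N (left out, the last holds). Time passes only in rows, so rows that repeat a pose let the fingers close, or fill a call up. It gives the time, the measured TCP pose, the force, the opening and the grip force at its end, in the units of the state.
- sensors.read_state(): the state, without advancing time (a new reading comes with each control period).
- read_camera(name): name is "scene" or "side" or "wrist"; returns the picture (420x560x3 uint8, red, green, blue); there is no depth.
- calibration(name): a dict with "mtx" (3x3 intrinsics, pixels), "xyz" and "attitude" of the camera in the world; the wrist camera has in their place "T_tool_cam" (4x4, takes a point from camera to tool coordinates, whose origin is the TCP and whose axes are the flange's). Camera axes: x right, y down, z forward; pixel columns grow to the right and rows downward; lengths in mm; the calibration is good to about 2 mm. A picture is of the moment at which its call begins: read the wrist's pose just before it. calibration takes no time and is no camera call.
- order.close_job(): hands the job in; it is judged then, once.
The state is a dict: "t": time; "joint_positions": joint angles; "qd": joint speeds; "tau": joint torques, N m; "eef_pos": TCP position; "tcp_rot": TCP orientation; "contact_force": force on the tool from outside, world axes, zero at the start; "moment": the same for the moment, N m; "opening": finger opening in mm; "gripper_force": force on a finger pad.
Only numpy, scipy, OpenCV 4.12 (cv2) and the standard library are available. Lean on these libraries where they do the work, as an engineer would, in place of code of your own. Each camera call takes 0.05 s, during which the arm holds its last target. There are 200 camera calls.

## Task

Unlock the medicine box for me: take the key with the rectangular bow out of the key stand, work it straight down past the stiff pins until it is fully home in the lock on the lid, and turn it a quarter turn clockwise to its stop. The lock springs back, so keep hold of the key and finish while still holding it turned, bolt drawn back. Leave the other two keys in the stand, and do not push the things standing around out of place.

Things in the scene. Friction and masses are not known exactly. Their poses are not given: they have to be found in the camera images.
- box_key_grip (a point): Point in the flat bow (30 mm wide x, 8 mm thick y, 36 mm tall z) of the right key (loose, steel, about 40 g), 24 mm above its shoulder, 16 mm below its top, 2 mm above the bow's middle. The key stands upright and loose in a slot of the stand: lift it straight out. z points up, x along the width of bow and blade. Grip its two flat faces firmly (40 N). It fits the lock either way round.
- box_key: The same key; origin on its axis at the underside of the shoulder (a collar 26 x 9 mm, 5 mm tall, that rests on the stand), 24 mm below box_key_grip; same axes. Below it is the blade: 13 mm wide (x), 5 mm thick (y), 26 mm long, with a rounded tip.
- round_key: A wrong key with a round disc bow (32 mm across), in the same stand; origin at the underside of its shoulder. It does not fit the lock. The three keys stand in the three slots in any order.
- clover_key: A wrong key with a three-lobed clover bow, in the same stand; origin at the underside of its shoulder. It does not fit.
- key_stand: Pale wooden block 190 (x) x 50 (y) x 34 mm, fixed to the worktop; origin at the centre of its underside. Three slots in its top at x = -60, 0 and +60 mm, 18.4 x 6.6 mm, 29 mm deep, their width along the block's x, so the key bows stand in a row edge to edge.
- med_box: Grey steel box 150 (x) x 200 (y) x 80 mm, fixed; origin at the centre of its underside. On the lid a dark square lock case (44 x 44 mm, 12 mm high), its middle 25 mm to -x of the box's middle; a bolt runs from it to a keeper on the front (-x) rim, 14 mm above the lid. A folded carry handle, 8 mm high, lies on the lid at x = +30 to +59 mm.
- keyway_mouth (a point): Centre of the keyway's mouth, on the upright axis of the brass lock plug, flush with the lock case's top, 92 mm above the worktop. x along the slot's long side, z up; turns with the plug. Slot 15.2 x 6.2 mm, 29 mm deep, its mouth bevelled out to 21 x 10 mm over the top 3 mm. Key fully home: shoulder on this face (box_key_grip 24 mm above it). Sprung pins 9 and 17 mm down resist: up to 15 N, rocking helps.
- lock_plug (a joint): Turn of the lock plug in rad, 0 at rest, grows clockwise seen from above, stop at 1.5 (a quarter turn). The key has up to 0.15 rad of play in the slot, so it turns that much further than the plug. A spring of about 0.03 N m at rest and 0.10 N m at the stop, with slight friction, turns it back to 0 when let go. The bolt draws back 10 mm per rad.
- food_tin: Bystander: short food tin, 75 mm diameter, 58 mm high; origin at its underside.
- garlic: Bystander: garlic bulb, 57 mm across, 56 mm high; origin at its underside.
- matches: Bystander: big matchbox 88 x 52 x 20 mm; origin at its underside.
- mug: Bystander: mug, 88 x 116 mm with its handle, 90 mm high; origin at its underside.
- tape: Bystander: roll of tape lying flat, 96 mm across, 25 mm high; origin at its underside.

How it is judged:
By the outcome, as a careful person would: the job done as asked, in the order asked, and still so for the second after the job is handed in, while the arm keeps its last pose, push and grip.
It also fails if it takes over 58 s, if anything falls off the work surface, if the arm or the gripper's body presses on something with over 40 N, if the wrist force passes 120 N, or if a joint passes its speed limit or range.

## Working session

There is one attempt and no reset: what is moved stays moved. The work goes in short steps, Python scripts to look and compute and a shell command to move; the robot and the scene stay as the last step left them, time stands still between calls to the robot, and variables do not carry over. Pictures are saved under pics/ and viewed, at most 12 in all, crops included, and the job is handed in when it is done.

```bash
mkdir -p pics; ls
python3 - <<'E'
from station import sensors, read_camera, calibration, env
import cv2,numpy as np
np.set_printoptions(precision=4,suppress=True)
s=sensors.read_state();print(s, env.finger_overhang)
ims=[]
for n in["scene","side","wrist"]:
    im=read_camera(n);cv2.imwrite(f"pics/{n}0.png",im[:,:,::-1]);print(n,calibration(n))
E
```

```text
pics
{'t': 0.0, 'joint_positions': array([-0.    ,  0.3142, -0.0481,  1.2102,  0.    ,  1.5708]), 'qd': array([ 0.0009, -0.0006, -0.0004, -0.0007, -0.0011, -0.0002]), 'tau': array([  0.0017, -53.9594,  33.9749,   0.0195,   0.0001,   0.0001]), 'eef_pos': array([599.4292,  -0.0051, 238.4258]), 'tcp_rot': array([-2.2205, -2.2206,  0.0019]), 'contact_force': array([-0.1704, -0.6332,  0.1827]), 'moment': array([-0.0267, -0.0054, -0.0142]), 'gripper_force': 0.0, 'opening': 85.16687738615697} 8.0
scene {'mtx': array([[529.0968,   0.    , 275.8489],
       [  0.    , 529.0968, 209.2486],
       [  0.    ,   0.    ,   1.    ]]), 'xyz': array([-344.0301, -586.5825, 1243.7057]), 'attitude': array([-2.17  ,  1.12  , -0.4348])}
side {'mtx': array([[383.6216,   0.    , 278.0595],
       [  0.    , 383.6216, 207.9762],
       [  0.    ,   0.    ,   1.    ]]), 'xyz': array([ 105.1097, 1254.0438,  640.1466]), 'attitude': array([-0.3787,  2.4483, -1.6125])}
wrist {'mtx': array([[332.7614,   0.    , 277.6257],
       [  0.    , 332.7614, 212.4835],
       [  0.    ,   0.    ,   1.    ]]), 'T_tool_cam': array([[   0.0002,   -0.9462,   -0.3237,   84.2539],
       [   1.    ,   -0.0002,    0.0009,   -0.4039],
       [  -0.0009,   -0.3237,    0.9462, -134.4312],
       [   0.    ,    0.    ,    0.    ,    1.    ]])}
```

View pics/scene0.png

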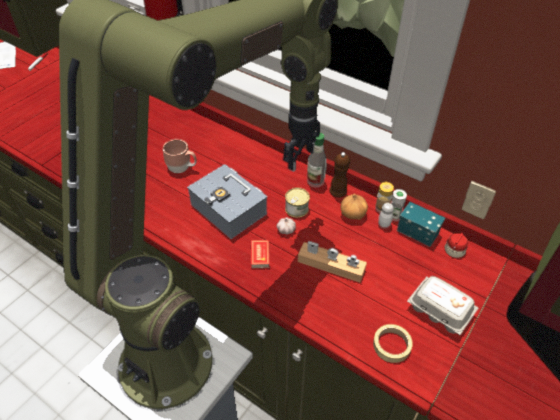

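View pics/wrist0.png

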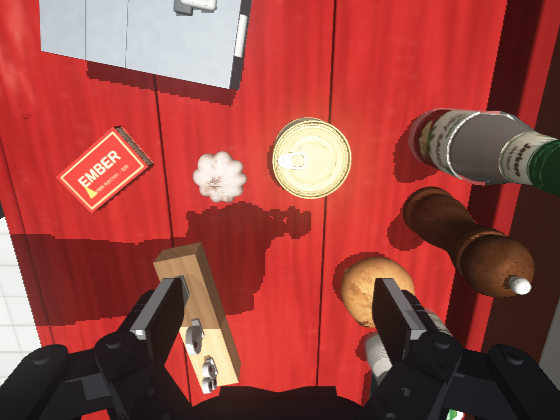

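The scene view shows the box with its lock at about (218,194) and the stand at (332,262), with keys at about (312,247), (333,255) and (351,262). The wrist view shows the stand running from (170,255) to (225,385).

```bash
cat > h.py <<'E'
import numpy as np, cv2
from scipy.spatial.transform import Rotation as R
from station import sensors, read_camera, calibration, env
np.set_printoptions(precision=4,suppress=True)
def campose(n,s=None):
    c=calibration(n)
    if n!="wrist": return c["mtx"],R.from_rotvec(c["attitude"]).as_matrix(),np.array(c["xyz"])
    s=s or sensors.read_state(); Rt=R.from_rotvec(s["tcp_rot"]).as_matrix(); T=c["T_tool_cam"]
    return c["mtx"],Rt@T[:3,:3],Rt@T[:3,3]+s["eef_pos"]
def cast(P,uv,z):
    K,Rm,o=P; d=Rm@np.linalg.inv(K)@np.array([uv[0],uv[1],1.]); return o+d*(z-o[2])/d[2]
def proj(P,X):
    K,Rm,o=P; p=K@(Rm.T@(np.array(X,float)-o)); return p[:2]/p[2]
def tri(P1,u1,P2,u2):
    A=[];b=[]
    M=np.zeros((3,3));v=np.zeros(3)
    for P,u in((P1,u1),(P2,u2)):
        K,Rm,o=P; d=Rm@np.linalg.inv(K)@np.array([u[0],u[1],1.]); d/=np.linalg.norm(d)
        Q=np.eye(3)-np.outer(d,d); M+=Q; v+=Q@o
    return np.linalg.solve(M,v)
E
python3 - <<'E'
from h import *
s=sensors.read_state()
S=campose("scene");W=campose("wrist",s)
for n,u in[("lock",(218,194)),]: print(n,cast(S,u,92))
for u in[(312,247),(333,255),(351,261)]: print("key sc",cast(S,u,60))
for u in[(155,261),(201,243),(240,384)]: print("stand w",cast(W,u,34))
a=cv2.imread("pics/scene0.png");b=cv2.imread("pics/wrist0.png")
A=cv2.resize(a[225:285,285:375],None,fx=6,fy=6,interpolation=cv2.INTER_CUBIC)[:, :400+140]
B=cv2.resize(b[235:395,140:250],None,fx=2.25,fy=2.25,interpolation=cv2.INTER_CUBIC)
o=np.zeros((360,540+B.shape[1],3),np.uint8);o[:A.shape[0],:540]=A;o[:B.shape[0],540:]=B
cv2.imwrite("pics/c1.png",o)
E
```

```text
lock [470.9041 214.3891  92.    ]
key sc [ 485.3621 -118.4462   60.    ]
key sc [ 495.3564 -182.3819   60.    ]
key sc [ 506.3151 -234.3698   60.    ]
stand w [460.2664 -89.8977  34.    ]
stand w [514.0776 -67.616   34.    ]
stand w [ 550.1131 -268.7862   34.    ]
```

View pics/c1.png

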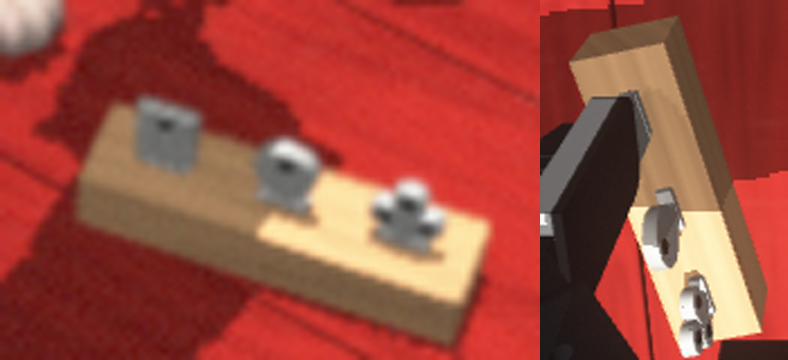

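The rectangular-bow key is the left one in the scene crop (largest y, about (485,-118)). I'll move above it for a near look.

```bash
python3 -m pendant '[{"tx":-0.12,"ty":-0.11,"tz":0,"ax":0,"ay":0,"az":-0.1},{"tx":-0.236,"ty":-0.228,"tz":0.08,"ax":0,"ay":0,"az":-0.222},{"tx":-0.236,"ty":-0.228,"tz":0.16,"ax":0,"ay":0,"az":-0.222},{"tx":-0.236,"ty":-0.228,"tz":0.16,"ax":0,"ay":0,"az":-0.222},{"tx":-0.236,"ty":-0.228,"tz":0.16,"ax":0,"ay":0,"az":-0.222},{"tx":-0.236,"ty":-0.228,"tz":0.16,"ax":0,"ay":0,"az":-0.222},{"tx":-0.236,"ty":-0.228,"tz":0.16,"ax":0,"ay":0,"az":-0.222},{"tx":-0.236,"ty":-0.228,"tz":0.16,"ax":0,"ay":0,"az":-0.222},{"tx":-0.236,"ty":-0.228,"tz":0.16,"ax":0,"ay":0,"az":-0.222},{"tx":-0.236,"ty":-0.228,"tz":0.16,"ax":0,"ay":0,"az":-0.222}]'
python3 - <<'E'
from h import *
s=sensors.read_state();W=campose("wrist",s);im=read_camera("wrist")[:,:,::-1]
print(s["eef_pos"],s["tcp_rot"],s["joint_positions"])
print("pred",proj(W,(485,-118,75)),proj(W,(485,-118,34)))
cv2.imwrite("pics/w1.png",im)
E
```

```text
t: 0.98
eef_pos: [487.6, -117.5, 160.2]
tcp_rot: [2.017, 2.406, 0.002]
contact_force: [0.0, 0.6, 0.7]
opening: 85.6
gripper_force: 0.0
[ 487.5795 -117.5366  160.2485] [2.0169 2.4064 0.0017] [-0.2367  0.1765 -0.4104  0.9819  0.0002  1.1585]
pred [273.751  224.6231] [274.1577 206.7419]
```

View pics/w1.png

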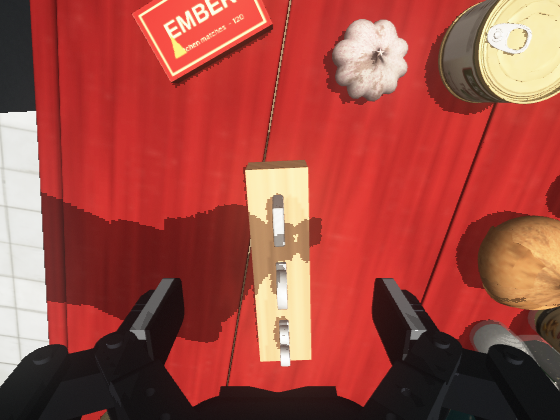

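The stand's top has corners at about (246,170), (308,167), (260,360) and (311,360). The rectangular bow runs along u≈278 from v≈196 to 246.

Run:
```python
from h import *
s=sensors.read_state();W=campose("wrist",s);im=cv2.imread("pics/w1.png")
c=[cast(W,u,34)[:2] for u in[(246,170),(308,167),(260,360),(311,360)]]
print(*c); print("len",np.linalg.norm(c[0]-c[2]),np.linalg.norm(c[1]-c[3]),"w",np.linalg.norm(c[0]-c[1]),np.linalg.norm(c[2]-c[3]))
for a,b in((0,2),(1,3)): print("ang",np.degrees(np.arctan2(*(c[b]-c[a])[::-1])))
print("mid",sum(c)/4)
print("tool x,y",R.from_rotvec(s["tcp_rot"]).as_matrix()[:2,:2])
m=(c[0]+c[1]+c[2]+c[3])/4
C=cv2.resize(im[155:375,230:330],None,fx=5,fy=5,interpolation=cv2.INTER_CUBIC)
cv2.imwrite("pics/c2.png",C[:600])
```

```text
[457.4239 -91.6658] [505.3324 -80.7412] [ 498.0085 -275.1533] [ 547.0353 -266.5587]
len 187.92223453836598 190.43970294154738 w 49.13831757821523 49.77447269589482
ang -77.52784817464753
ang -77.3507252266474
mid [ 501.95   -178.5297]
tool x,y [[-0.1747  0.9846]
 [ 0.9846  0.1747]]
```

View pics/c2.png

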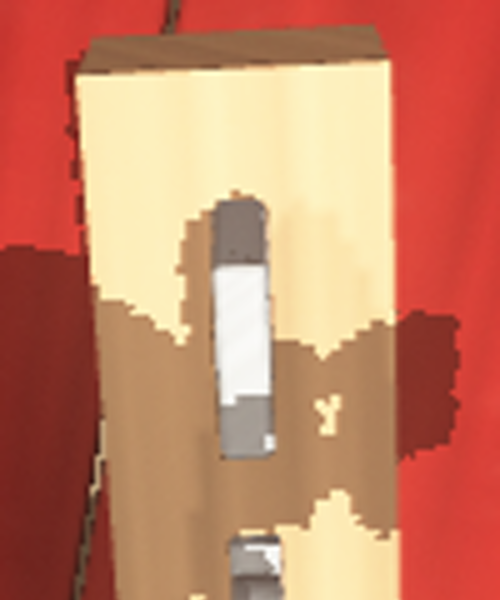

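Run:
```python
from h import *
s=sensors.read_state();W=campose("wrist",s)
a=np.radians(-77.44);print("from stand",np.array([502,-178.5])-60*np.array([np.cos(a),np.sin(a)]))
for u in[(278.2,195),(279.5,246),(278.6,220.5)]: print(cast(W,u,74))
k=np.array([488.9,-120,50.]);Rt=R.from_rotvec(s["tcp_rot"]).as_matrix()
print("shift",Rt.T@(k-s["eef_pos"])/500)
```

```text
from stand [ 488.9523 -119.9359]
[484.0037 -96.2734  74.    ]
[ 491.6731 -133.9351   74.    ]
[ 487.5629 -114.6359   74.    ]
shift [-0.0053  0.002   0.2202]
```

```bash
python3 -m pendant '[{"tx":-0.0053,"ty":0.003,"tz":0.04,"ax":0,"ay":0,"az":-0.0556},{"tx":-0.0053,"ty":0.003,"tz":0.08,"ax":0,"ay":0,"az":-0.0556},{"tx":-0.0053,"ty":0.003,"tz":0.12,"ax":0,"ay":0,"az":-0.0556},{"tx":-0.0053,"ty":0.003,"tz":0.16,"ax":0,"ay":0,"az":-0.0556},{"tx":-0.0053,"ty":0.003,"tz":0.19,"ax":0,"ay":0,"az":-0.0556},{"tx":-0.0053,"ty":0.003,"tz":0.21,"ax":0,"ay":0,"az":-0.0556},{"tx":-0.0053,"ty":0.003,"tz":0.22,"ax":0,"ay":0,"az":-0.0556},{"tx":-0.0053,"ty":0.003,"tz":0.22,"ax":0,"ay":0,"az":-0.0556},{"tx":-0.0053,"ty":0.003,"tz":0.22,"ax":0,"ay":0,"az":-0.0556},{"tx":-0.0053,"ty":0.003,"tz":0.22,"ax":0,"ay":0,"az":-0.0556}]' 0.2
python3 - <<'E'
from h import *
P=[]
for i in range(4): read_camera("wrist"); P.append(sensors.read_state()["eef_pos"])
print(np.array(P))
E
```

```text
t: 1.87
eef_pos: [488.9, -120.5, 50.3]
tcp_rot: [1.965, 2.449, 0.001]
contact_force: [-0.6, 0.7, 0.8]
opening: 51.1
gripper_force: 0.0
[[ 488.8931 -120.5331   50.3185]
 [ 488.8295 -120.5409   50.2776]
 [ 488.6752 -120.5371   50.1408]
 [ 488.5364 -120.5036   50.0275]]
```

Right on target. Closing with 60 N.

```bash
python3 -m pendant '[{"tz":0},{"tz":0},{"tz":0},{"tz":0},{"tz":0},{"tz":0},{"tz":0},{"tz":0},{"tz":0},{"tz":0}]' -1 60; python3 -m pendant '[{"tz":-0.004},{"tz":-0.01},{"tz":-0.02},{"tz":-0.035},{"tz":-0.05},{"tz":-0.08},{"tz":-0.13},{"tz":-0.19},{"tz":-0.25},{"tz":-0.3}]'
python3 - <<'E'
from h import *
s=sensors.read_state();cv2.imwrite("pics/w2.png",read_camera("wrist")[:,:,::-1]);print(s["eef_pos"],s["joint_positions"])
E
```

```text
[ 488.5364 -120.5036   50.0275] [-0.2419  0.2942 -0.5437  0.7316  0.      1.111 ]validation failed for argument at $[0]...
validation failed for argument at $[0]...
```

View pics/w2.png

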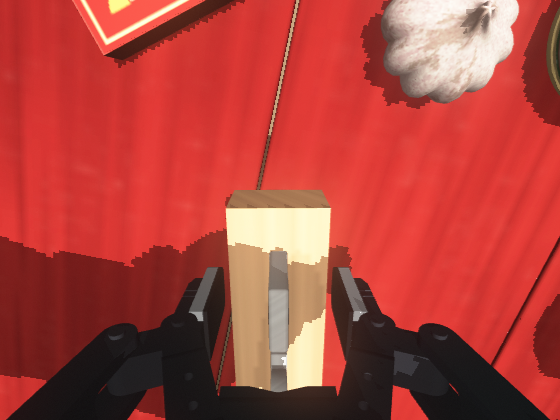

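The calls were refused because every row needs all its fields, so nothing moved. The picture shows the key at (279,310), centred between the open fingers.

```bash
python3 -m pendant '[{"tx":0,"ty":0,"tz":0,"ax":0,"ay":0,"az":0},{"tx":0,"ty":0,"tz":0,"ax":0,"ay":0,"az":0},{"tx":0,"ty":0,"tz":0,"ax":0,"ay":0,"az":0},{"tx":0,"ty":0,"tz":0,"ax":0,"ay":0,"az":0},{"tx":0,"ty":0,"tz":0,"ax":0,"ay":0,"az":0},{"tx":0,"ty":0,"tz":0,"ax":0,"ay":0,"az":0},{"tx":0,"ty":0,"tz":0,"ax":0,"ay":0,"az":0},{"tx":0,"ty":0,"tz":0,"ax":0,"ay":0,"az":0},{"tx":0,"ty":0,"tz":0,"ax":0,"ay":0,"az":0},{"tx":0,"ty":0,"tz":0,"ax":0,"ay":0,"az":0}]' -1 60; python3 -c "
from h import *
s=sensors.read_state();print(s['eef_pos'],s['moment'],s['contact_force'])"
```

```text
t: 2.95
eef_pos: [488.0, -120.4, 49.4]
tcp_rot: [1.967, 2.45, 0.0]
contact_force: [-0.8, 0.2, 4.9]
opening: 7.2
gripper_force: 58.6
[ 487.9733 -120.3811   49.4304] [0.0544 0.3083 0.0305] [-0.8348  0.1862  4.8703]
```

```bash
python3 -m pendant '[{"tx":0,"ty":0,"tz":-0.01,"ax":0,"ay":0,"az":0},{"tx":0,"ty":0,"tz":-0.025,"ax":0,"ay":0,"az":0},{"tx":0,"ty":0,"tz":-0.045,"ax":0,"ay":0,"az":0},{"tx":0,"ty":0,"tz":-0.07,"ax":0,"ay":0,"az":0},{"tx":0,"ty":0,"tz":-0.11,"ax":0,"ay":0,"az":0},{"tx":0,"ty":0,"tz":-0.16,"ax":0,"ay":0,"az":0},{"tx":0,"ty":0,"tz":-0.22,"ax":0,"ay":0,"az":0},{"tx":0,"ty":0,"tz":-0.29,"ax":0,"ay":0,"az":0},{"tx":0,"ty":0,"tz":-0.36,"ax":0,"ay":0,"az":0},{"tx":0,"ty":0,"tz":-0.36,"ax":0,"ay":0,"az":0}]' ; python3 -c "
from h import *
s=sensors.read_state();print(s['eef_pos'],s['moment'],s['contact_force'],s['joint_positions'])
Rt=R.from_rotvec(s['tcp_rot']).as_matrix()
print(Rt.T@(np.array([471,214,230])-s['eef_pos'])/500)
S=campose('scene')
a=cv2.imread('pics/scene0.png');cv2.imwrite('pics/c3.png',cv2.resize(a[155:245,180:280],None,fx=6,fy=6,interpolation=cv2.INTER_CUBIC))"
```

```text
t: 3.78
eef_pos: [491.2, -121.3, 237.1]
tcp_rot: [1.961, 2.442, 0.006]
contact_force: [1.7, -0.1, 0.1]
opening: 7.1
gripper_force: 58.9
[ 491.174  -121.2988  237.0998] [-0.052  -0.132  -0.0027] [ 1.7446 -0.1214  0.0692] [-0.2419  0.129  -0.2849  1.1464 -0.0003  1.111 ]
[0.6635 0.1055 0.0119]
```

View pics/c3.png

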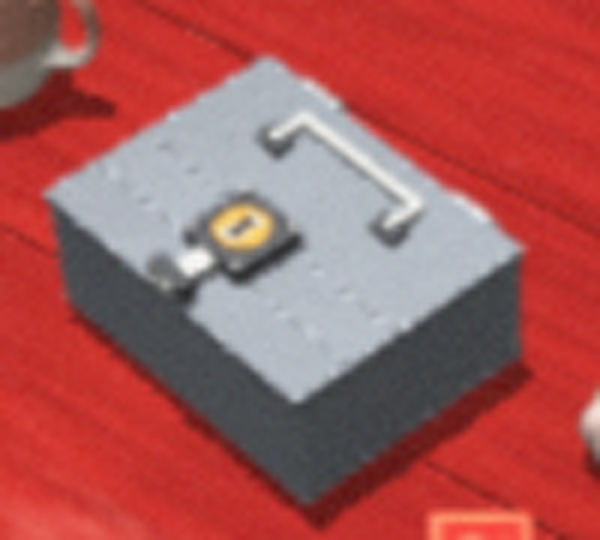

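The crop shows the lid with the lock plug at about (240,228), which is full-frame (220,193). The slot runs along the bolt (box x). Next I need the box yaw.

Run:
```python
from h import *
S=campose('scene')
f=lambda p,z:cast(S,(180+(p[0]-2.5)/6,155+(p[1]-2.5)/6),z)[:2]
c=[f(p,80) for p in[(45,195),(298,402),(522,248),(268,57)]]
print(*c)
for i in range(4):
    d=c[(i+1)%4]-c[i];print(np.linalg.norm(d),np.degrees(np.arctan2(d[1],d[0])))
m=sum(c)/4;print("mid",m,"plug",f((240,228),92))
```

```text
[446.9386 320.7772] [411.1363 123.2574] [559.2016  95.8113] [596.2174 293.3946]
200.73831262065806 -100.2738271363336
150.58757119502212 -10.501436445711382
201.02078192957728 79.3890630225339
151.76945316200724 169.60566038186354
mid [503.3735 208.3101] plug [478.3719 214.3201]
```

```bash
python3 -m pendant '[{"tx":0.04,"ty":0.008,"tz":0,"ax":0,"ay":0,"az":-0.1},{"tx":0.1,"ty":0.02,"tz":0,"ax":0,"ay":0,"az":-0.2},{"tx":0.17,"ty":0.03,"tz":0,"ax":0,"ay":0,"az":-0.3},{"tx":0.24,"ty":0.045,"tz":0,"ax":0,"ay":0,"az":-0.4},{"tx":0.31,"ty":0.06,"tz":0,"ax":0,"ay":0,"az":-0.5},{"tx":0.38,"ty":0.075,"tz":0,"ax":0,"ay":0,"az":-0.6},{"tx":0.45,"ty":0.09,"tz":0,"ax":0,"ay":0,"az":-0.7},{"tx":0.52,"ty":0.105,"tz":0,"ax":0,"ay":0,"az":-0.8},{"tx":0.59,"ty":0.115,"tz":0,"ax":0,"ay":0,"az":-0.9},{"tx":0.64,"ty":0.12,"tz":0,"ax":0,"ay":0,"az":-0.96}]'
python3 -m pendant '[{"tx":0,"ty":0,"tz":0,"ax":0,"ay":0,"az":-0.1},{"tx":0,"ty":0,"tz":0,"ax":0,"ay":0,"az":-0.2},{"tx":0,"ty":0,"tz":0,"ax":0,"ay":0,"az":-0.3},{"tx":0,"ty":0,"tz":0,"ax":0,"ay":0,"az":-0.4},{"tx":0,"ty":0,"tz":0,"ax":0,"ay":0,"az":-0.48},{"tx":0,"ty":0,"tz":0,"ax":0,"ay":0,"az":-0.53},{"tx":0,"ty":0,"tz":0,"ax":0,"ay":0,"az":-0.53},{"tx":0,"ty":0,"tz":0,"ax":0,"ay":0,"az":-0.53},{"tx":0,"ty":0,"tz":0,"ax":0,"ay":0,"az":-0.53},{"tx":0,"ty":0,"tz":0,"ax":0,"ay":0,"az":-0.53}]'
cat > look.py <<'E'
import sys
from h import *
T=np.array(eval(sys.argv[1]),float)
s=sensors.read_state();im=read_camera("wrist")[:,:,::-1]
if len(sys.argv)>2: cv2.imwrite(sys.argv[2],im)
Rt=R.from_rotvec(s["tcp_rot"]).as_matrix()
print(s["t"],s["eef_pos"],"yaw",np.degrees(np.arctan2(Rt[1,0],Rt[0,0])),"tilt",Rt[:2,2],"F",s["contact_force"],"M",s["moment"],"j6",s["joint_positions"][5])
print("shift",Rt.T@(T-s["eef_pos"])/500)
E
python3 look.py '[478.8,213.2,170]' pics/w3.png
```

```text
t: 4.62
eef_pos: [476.8, 207.6, 230.0]
tcp_rot: [0.919, 3.004, 0.001]
contact_force: [0.7, 0.9, 0.2]
opening: 7.4
gripper_force: 58.9
t: 5.45
eef_pos: [477.3, 205.0, 229.5]
tcp_rot: [0.288, 3.128, -0.0]
contact_force: [-0.5, -0.7, -1.3]
opening: 7.0
gripper_force: 58.9
5.45 [477.2502 204.9773 229.4797] yaw 169.49807998156032 tilt [ 0.0001 -0.    ] F [-0.5458 -0.6724 -1.2734] M [-0.0151 -0.0203 -0.0168] j6 0.5890028864429773
shift [-0.      0.0167  0.119 ]
```

View pics/w3.png

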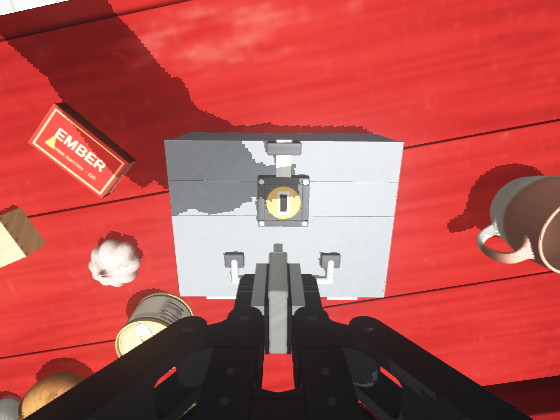

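The plug is at about (283,202) with a slot parallel to the key. The key hangs at u≈278 with its tip at about v=248. I'll measure the brass disc and the slot.

```bash
cat > plug.py <<'E'
import sys
from h import *
im=cv2.imread(sys.argv[1]);s=sensors.read_state();W=campose("wrist",s)
hsv=cv2.cvtColor(im,cv2.COLOR_BGR2HSV)
x0,y0,x1,y1=eval(sys.argv[2])
m=np.zeros(im.shape[:2],np.uint8);m[y0:y1,x0:x1]=cv2.inRange(hsv,(12,70,80),(35,255,255))[y0:y1,x0:x1]
c=max(cv2.findContours(m,cv2.RETR_EXTERNAL,cv2.CHAIN_APPROX_NONE)[0],key=cv2.contourArea)
h=cv2.convexHull(c);e=cv2.fitEllipse(h);print("ellipse",e)
P=cast(W,e[0],92);print("plug",P)
g=cv2.cvtColor(im,cv2.COLOR_BGR2GRAY);hm=np.zeros_like(m);cv2.fillConvexPoly(hm,h,255);hm=cv2.erode(hm,np.ones((5,5)))
d=((g<75)&(hm>0)).astype(np.uint8)
cc=cv2.findContours(d,cv2.RETR_EXTERNAL,cv2.CHAIN_APPROX_NONE)[0]
if cc:
    k=max(cc,key=cv2.contourArea);r=cv2.minAreaRect(k);print("slot",r)
    b=cv2.boxPoints(r);B=np.array([cast(W,p,92)[:2] for p in b]);print("slot c",B.mean(0),[ (np.linalg.norm(B[i]-B[i-1]),np.degrees(np.arctan2(*(B[i]-B[i-1])[::-1]))) for i in(1,2)])
E
python3 plug.py pics/w3.png 255,175,312,228
python3 - <<'E'
from h import *
s=sensors.read_state();W=campose("wrist",s);Rt=R.from_rotvec(s["tcp_rot"]).as_matrix()
print("lid corners",*[cast(W,u,80)[:2] for u in[(165,140),(404,142),(385,298),(179,297)]])
print("tip expected px",proj(W,s["eef_pos"]+Rt@[0,0,42]),"bow top",proj(W,s["eef_pos"]+Rt@[0,0,-24]),"lockpred",proj(W,(478.8,213.2,92)))
im=cv2.imread("pics/w3.png");cv2.imwrite("pics/c4.png",cv2.resize(im[160:360,220:340],None,fx=5,fy=3,interpolation=cv2.INTER_CUBIC))
E
```

```text
ellipse ((282.8048400878906, 202.25807189941406), (32.54604721069336, 33.76842498779297), 86.19583129882812)
plug [478.2753 210.1228  92.    ]
slot ((283.5, 196.0), (2.0, 5.0), 90.0)
slot c [472.9103 211.6872] [(np.float64(4.242361664637377), np.float64(79.51464300923432)), (np.float64(1.7660082646888027), np.float64(-10.012896918183854))]
lid corners [410.1786 122.1172] [448.332 319.227] [597.8929 291.519 ] [559.684   91.4717]
tip expected px [276.3326 250.51  ] bow top [275.7647 322.6572] lockpred [286.457  202.2088]
```

View pics/c4.png

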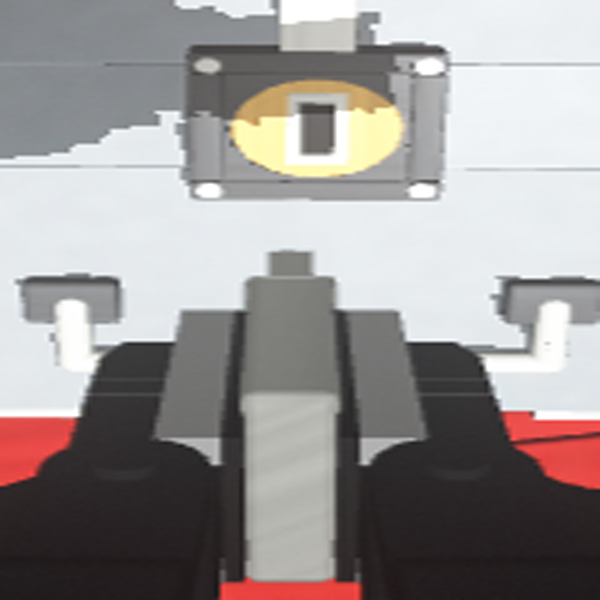

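Run:
```python
from h import *
s=sensors.read_state();W=campose("wrist",s);Rt=R.from_rotvec(s["tcp_rot"]).as_matrix()
for n,p in dict(bowtopF=(15,0,-24),bowtopB=(-15,0,-24),shoulderF=(13,0,16),tip=(6.5,0,39),tip2=(4,0,42)).items(): print(n,proj(W,s["eef_pos"]+Rt@np.array(p)))
T=np.array([478.4,209.8,145]);print(Rt.T@(T-s["eef_pos"])/500)
```

```text
bowtopF [275.6992 289.6699]
bowtopB [275.8256 353.2926]
shoulderF [276.1253 249.377 ]
tip [276.3019 242.4044]
tip2 [276.3249 244.2379]
[-0.0005  0.0098  0.1689]
```

```bash
python3 -m pendant '[{"tx":0,"ty":0.0098,"tz":0.03,"ax":0,"ay":0,"az":0},{"tx":0,"ty":0.0098,"tz":0.06,"ax":0,"ay":0,"az":0},{"tx":0,"ty":0.0098,"tz":0.09,"ax":0,"ay":0,"az":0},{"tx":0,"ty":0.0098,"tz":0.12,"ax":0,"ay":0,"az":0},{"tx":0,"ty":0.0098,"tz":0.145,"ax":0,"ay":0,"az":0},{"tx":0,"ty":0.0098,"tz":0.16,"ax":0,"ay":0,"az":0},{"tx":0,"ty":0.0098,"tz":0.168,"ax":0,"ay":0,"az":0},{"tx":0,"ty":0.0098,"tz":0.168,"ax":0,"ay":0,"az":0},{"tx":0,"ty":0.0098,"tz":0.168,"ax":0,"ay":0,"az":0},{"tx":0,"ty":0.0098,"tz":0.168,"ax":0,"ay":0,"az":0}]'
python3 look.py '[478.4,209.8,136]' pics/w4.png
python3 - <<'E'
from h import *
s=sensors.read_state();W=campose("wrist",s);Rt=R.from_rotvec(s["tcp_rot"]).as_matrix()
f=lambda X:(proj(W,X)-[210,160])*4
print("mouth ctr",f((478.4,209.8,92)),"tip",f(s["eef_pos"]+Rt@np.array([6.5,0,39])))
im=cv2.imread("pics/w4.png");cv2.imwrite("pics/c5.png",cv2.resize(im[160:310,210:350],None,fx=4,fy=4,interpolation=cv2.INTER_CUBIC))
E
```

```text
t: 6.33
eef_pos: [478.8, 210.1, 146.1]
tcp_rot: [0.286, 3.127, 0.001]
contact_force: [0.5, -0.0, -0.7]
opening: 7.4
gripper_force: 58.9
6.3333 [478.7849 210.123  146.1342] yaw 169.53708377401756 tilt [0.0012 0.0005] F [ 0.4941 -0.0379 -0.7045] M [ 0.0095  0.0109 -0.0198] j6 0.5961831435932821
shift [ 0.0007 -0.0008  0.0203]
mouth ctr [262.9226 326.013 ] tip [265.2067 329.6163]
```

View pics/c5.png

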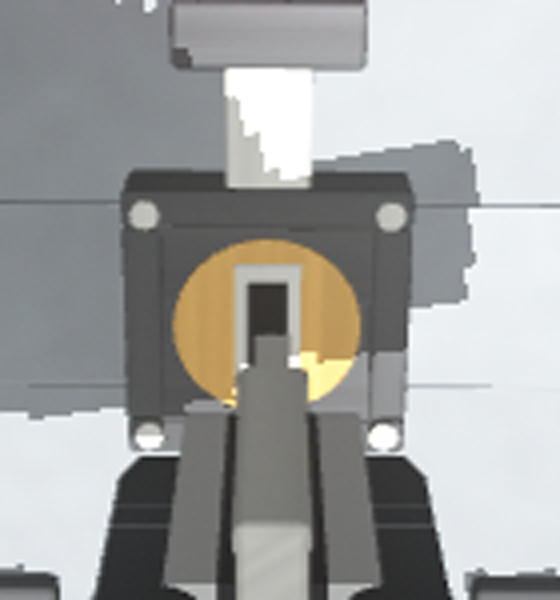

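The slot is at crop u≈267 and the blade at 271.5, so the key sits about 0.6 mm too far along +tool y. Along x it is centred (mouth v≈329). I'll correct that and enter.

```bash
python3 -m pendant '[{"tx":0,"ty":-0.0013,"tz":0.005,"ax":0,"ay":0,"az":0},{"tx":0,"ty":-0.0013,"tz":0.01,"ax":0,"ay":0,"az":0},{"tx":0,"ty":-0.0013,"tz":0.014,"ax":0,"ay":0,"az":0},{"tx":0,"ty":-0.0013,"tz":0.018,"ax":0,"ay":0,"az":0},{"tx":0,"ty":-0.0013,"tz":0.022,"ax":0,"ay":0,"az":0},{"tx":0,"ty":-0.0013,"tz":0.026,"ax":0,"ay":0,"az":0},{"tx":0,"ty":-0.0013,"tz":0.03,"ax":0,"ay":0,"az":0},{"tx":0,"ty":-0.0013,"tz":0.034,"ax":0,"ay":0,"az":0},{"tx":0,"ty":-0.0013,"tz":0.036,"ax":0,"ay":0,"az":0},{"tx":0,"ty":-0.0013,"tz":0.036,"ax":0,"ay":0,"az":0}]'
python3 look.py '[478.9,209.8,108]' pics/w5.png
```

```text
t: 7.22
eef_pos: [477.9, 209.1, 127.0]
tcp_rot: [-0.286, -3.128, 0.0]
contact_force: [-1.3, 0.5, -0.1]
opening: 7.0
gripper_force: 58.9
7.2167 [477.8695 209.1327 126.9622] yaw 169.5407590066799 tilt [-0.0005 -0.0002] F [-1.3405  0.495  -0.1026] M [-0.0274  0.0244 -0.0627] j6 0.5950649281051573
shift [-0.0018  0.0017  0.0379]
```

It entered freely, about 7 mm in. Continuing past the pins.

```bash
python3 -m pendant '[{"tx":0,"ty":0,"tz":0.003,"ax":0,"ay":0,"az":0},{"tx":0,"ty":0,"tz":0.006,"ax":0.02,"ay":0,"az":0},{"tx":0,"ty":0,"tz":0.009,"ax":-0.02,"ay":0,"az":0},{"tx":0,"ty":0,"tz":0.012,"ax":0.02,"ay":0,"az":0},{"tx":0,"ty":0,"tz":0.015,"ax":-0.02,"ay":0,"az":0},{"tx":0,"ty":0,"tz":0.018,"ax":0.02,"ay":0,"az":0},{"tx":0,"ty":0,"tz":0.021,"ax":-0.02,"ay":0,"az":0},{"tx":0,"ty":0,"tz":0.023,"ax":0.02,"ay":0,"az":0},{"tx":0,"ty":0,"tz":0.025,"ax":0,"ay":0,"az":0},{"tx":0,"ty":0,"tz":0.025,"ax":0,"ay":0,"az":0}]'
python3 look.py '[478.9,209.8,108]'
```

```text
t: 8.1
eef_pos: [478.5, 209.4, 114.8]
tcp_rot: [0.286, 3.128, 0.002]
contact_force: [1.2, 0.8, -0.8]
opening: 7.3
gripper_force: 59.1
8.1 [478.4811 209.4328 114.759 ] yaw 169.56161797660923 tilt [0.0009 0.0009] F [ 1.1855  0.8009 -0.8007] M [ 0.1802 -0.2609 -0.0155] j6 0.5944877164426777
shift [-0.0007  0.0009  0.0135]
```

```bash
python3 -m pendant '[{"tx":0,"ty":0,"tz":0.002,"ax":0,"ay":0,"az":0},{"tx":0,"ty":0,"tz":0.004,"ax":0.02,"ay":0,"az":0},{"tx":0,"ty":0,"tz":0.006,"ax":-0.02,"ay":0,"az":0},{"tx":0,"ty":0,"tz":0.008,"ax":0.02,"ay":0,"az":0},{"tx":0,"ty":0,"tz":0.010,"ax":-0.02,"ay":0,"az":0},{"tx":0,"ty":0,"tz":0.012,"ax":0.02,"ay":0,"az":0},{"tx":0,"ty":0,"tz":0.0135,"ax":-0.02,"ay":0,"az":0},{"tx":0,"ty":0,"tz":0.015,"ax":0.02,"ay":0,"az":0},{"tx":0,"ty":0,"tz":0.0155,"ax":0,"ay":0,"az":0},{"tx":0,"ty":0,"tz":0.0155,"ax":0,"ay":0,"az":0}]'
python3 look.py '[478.9,209.8,108]' pics/w6.png
python3 - <<'E'
import cv2
im=cv2.imread("pics/w6.png");cv2.imwrite("pics/c6.png",cv2.resize(im[170:370,190:370],None,fx=3,fy=3,interpolation=cv2.INTER_CUBIC))
E
```

```text
t: 8.98
eef_pos: [478.1, 209.3, 107.3]
tcp_rot: [0.286, 3.128, 0.001]
contact_force: [-1.2, 0.7, 4.0]
opening: 7.0
gripper_force: 60.2
8.9833 [478.1308 209.3192 107.3402] yaw 169.56741249994 tilt [0.0003 0.0004] F [-1.1773  0.688   3.9876] M [ 0.1146  0.1286 -0.008 ] j6 0.5945788561063211
shift [-0.0013  0.0012 -0.0013]
```

View pics/c6.png

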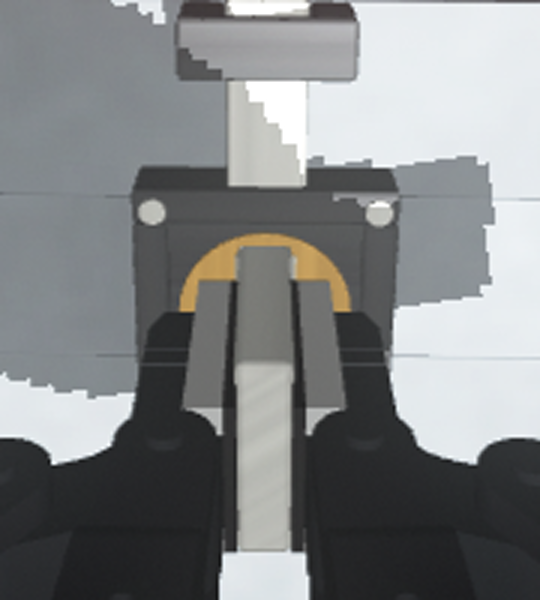

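The key looks nearly home, with the collar close to the plug face. I'll press a little to confirm the stop.

```bash
python3 -m pendant '[{"tx":0,"ty":0,"tz":0.001,"ax":0.02,"ay":0,"az":0},{"tx":0,"ty":0,"tz":0.002,"ax":-0.02,"ay":0,"az":0},{"tx":0,"ty":0,"tz":0.003,"ax":0.02,"ay":0,"az":0},{"tx":0,"ty":0,"tz":0.003,"ax":-0.02,"ay":0,"az":0},{"tx":0,"ty":0,"tz":0.003,"ax":0,"ay":0,"az":0},{"tx":0,"ty":0,"tz":0.003,"ax":0,"ay":0,"az":0},{"tx":0,"ty":0,"tz":0.003,"ax":0,"ay":0,"az":0},{"tx":0,"ty":0,"tz":0.003,"ax":0,"ay":0,"az":0},{"tx":0,"ty":0,"tz":0.003,"ax":0,"ay":0,"az":0},{"tx":0,"ty":0,"tz":0.003,"ax":0,"ay":0,"az":0}]'
python3 look.py '[478.9,209.8,108]'
```

```text
t: 9.87
eef_pos: [478.8, 209.2, 107.1]
tcp_rot: [0.286, 3.127, 0.0]
contact_force: [-2.8, -1.4, 15.6]
opening: 7.5
gripper_force: 61.7
9.8667 [478.7906 209.1853 107.1036] yaw 169.5405943062545 tilt [ 0.0019 -0.0001] F [-2.8198 -1.4408 15.5789] M [-0.3652  0.5861 -0.0161] j6 0.5950166042288623
shift [ 0.      0.0012 -0.0018]
```

Home: z is unchanged at 107 and the force rose to 15 N. Now the clockwise turn (+az).

```bash
python3 -m pendant '[{"tx":0,"ty":0,"tz":-0.001,"ax":0,"ay":0,"az":0.08},{"tx":0,"ty":0,"tz":-0.001,"ax":0,"ay":0,"az":0.18},{"tx":0,"ty":0,"tz":-0.001,"ax":0,"ay":0,"az":0.28},{"tx":0,"ty":0,"tz":-0.001,"ax":0,"ay":0,"az":0.38},{"tx":0,"ty":0,"tz":-0.001,"ax":0,"ay":0,"az":0.48},{"tx":0,"ty":0,"tz":-0.001,"ax":0,"ay":0,"az":0.58},{"tx":0,"ty":0,"tz":-0.001,"ax":0,"ay":0,"az":0.68},{"tx":0,"ty":0,"tz":-0.001,"ax":0,"ay":0,"az":0.78},{"tx":0,"ty":0,"tz":-0.001,"ax":0,"ay":0,"az":0.88},{"tx":0,"ty":0,"tz":-0.001,"ax":0,"ay":0,"az":0.96}]'
python3 look.py '[478.8,209.2,107]'
```

```text
t: 10.75
eef_pos: [478.8, 209.4, 107.2]
tcp_rot: [1.422, 2.8, 0.001]
contact_force: [-1.0, -0.5, 10.5]
opening: 7.2
gripper_force: 61.1
10.75 [478.8022 209.3877 107.1925] yaw 126.13890514353466 tilt [0.0017 0.0002] F [-0.9885 -0.4535 10.4838] M [-0.1551  0.2807  0.0833] j6 1.3526354399141067
shift [-0.0003 -0.0002  0.0004]
```

```bash
python3 -m pendant '[{"tx":0,"ty":0,"tz":0,"ax":0,"ay":0,"az":0.1},{"tx":0,"ty":0,"tz":0,"ax":0,"ay":0,"az":0.2},{"tx":0,"ty":0,"tz":0,"ax":0,"ay":0,"az":0.3},{"tx":0,"ty":0,"tz":0,"ax":0,"ay":0,"az":0.4},{"tx":0,"ty":0,"tz":0,"ax":0,"ay":0,"az":0.5},{"tx":0,"ty":0,"tz":0,"ax":0,"ay":0,"az":0.6},{"tx":0,"ty":0,"tz":0,"ax":0,"ay":0,"az":0.7},{"tx":0,"ty":0,"tz":0,"ax":0,"ay":0,"az":0.8},{"tx":0,"ty":0,"tz":0,"ax":0,"ay":0,"az":0.9},{"tx":0,"ty":0,"tz":0,"ax":0,"ay":0,"az":0.96}]'
python3 look.py '[478.8,209.2,107]'
python3 -m pendant '[{"tx":0,"ty":0,"tz":0,"ax":0,"ay":0,"az":0.03},{"tx":0,"ty":0,"tz":0,"ax":0,"ay":0,"az":0.06},{"tx":0,"ty":0,"tz":0,"ax":0,"ay":0,"az":0.09},{"tx":0,"ty":0,"tz":0,"ax":0,"ay":0,"az":0.12},{"tx":0,"ty":0,"tz":0,"ax":0,"ay":0,"az":0.14},{"tx":0,"ty":0,"tz":0,"ax":0,"ay":0,"az":0.16},{"tx":0,"ty":0,"tz":0,"ax":0,"ay":0,"az":0.18},{"tx":0,"ty":0,"tz":0,"ax":0,"ay":0,"az":0.18},{"tx":0,"ty":0,"tz":0,"ax":0,"ay":0,"az":0.18},{"tx":0,"ty":0,"tz":0,"ax":0,"ay":0,"az":0.18}]'
python3 look.py '[478.8,209.2,107]' pics/w7.png
```

```text
t: 11.63
eef_pos: [478.9, 209.4, 107.2]
tcp_rot: [2.353, 2.08, 0.002]
contact_force: [-1.7, -0.8, 9.8]
opening: 7.4
gripper_force: 61.1
11.6333 [478.8532 209.4434 107.2166] yaw 82.9516794139547 tilt [0.0019 0.0002] F [-1.738  -0.7858  9.8335] M [-0.0835  0.2233  0.1075] j6 2.106448458160437
shift [-0.0005 -0.      0.0004]
t: 12.52
eef_pos: [479.0, 209.3, 107.2]
tcp_rot: [2.49, 1.913, 0.003]
contact_force: [-0.6, -1.7, 10.9]
opening: 6.7
gripper_force: 61.1
12.5167 [479.012  209.3492 107.209 ] yaw 75.0739384626825 tilt [0.0021 0.0001] F [-0.6162 -1.7496 10.916 ] M [-0.1851  0.1827  0.2476] j6 2.243821719645624
shift [-0.0004 -0.0003  0.0004]
```

The moment rose from 0.11 to 0.25 N·m, so the turn is reaching its stop. A small extra press, then a check of the bolt.

```bash
python3 -m pendant '[{"tx":0,"ty":0,"tz":0,"ax":0,"ay":0,"az":0.01},{"tx":0,"ty":0,"tz":0,"ax":0,"ay":0,"az":0.02},{"tx":0,"ty":0,"tz":0,"ax":0,"ay":0,"az":0.03},{"tx":0,"ty":0,"tz":0,"ax":0,"ay":0,"az":0.04},{"tx":0,"ty":0,"tz":0,"ax":0,"ay":0,"az":0.04},{"tx":0,"ty":0,"tz":0,"ax":0,"ay":0,"az":0.04},{"tx":0,"ty":0,"tz":0,"ax":0,"ay":0,"az":0.04},{"tx":0,"ty":0,"tz":0,"ax":0,"ay":0,"az":0.04},{"tx":0,"ty":0,"tz":0,"ax":0,"ay":0,"az":0.04},{"tx":0,"ty":0,"tz":0,"ax":0,"ay":0,"az":0.04}]'
python3 look.py '[478.8,209.2,107]' pics/w8.png
python3 - <<'E'
from h import *
a=cv2.imread("pics/w8.png")
S=read_camera("scene")[:,:,::-1]
b=cv2.resize(S[170:290,190:380],(380,240),interpolation=cv2.INTER_CUBIC)
o=np.zeros((420,780,3),np.uint8);o[:,:400]=a[:,60:460];o[:240,400:]=b;cv2.imwrite("pics/c8.png",o)
E
```

```text
t: 13.4
eef_pos: [479.1, 209.3, 107.2]
tcp_rot: [2.52, 1.874, 0.003]
contact_force: [-0.4, -0.5, 9.9]
opening: 7.4
gripper_force: 61.2
13.4 [479.0605 209.3493 107.2228] yaw 73.29079897927207 tilt [ 0.0023 -0.    ] F [-0.4234 -0.5404  9.8938] M [-0.1792  0.2144  0.3977] j6 2.275004565169002
shift [-0.0004 -0.0004  0.0004]
```

View pics/c8.png

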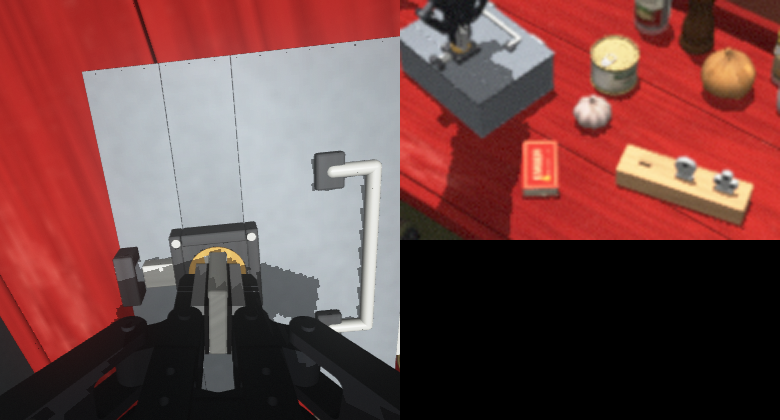

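The bolt no longer sticks out past the keeper. The moment climbs steeply against the stop (0.40 N·m), the key is held home, and the other two keys and the things around are in place. Handing in.

```bash
python3 -c "
from station import order
print(order.close_job())"
```

```text
the job is handed in; nothing more can be done
None
```

The box is unlocked and the job is handed in: the rectangular-bow key is fully home, turned clockwise to its stop and still held there with the bolt drawn back, the other two keys are in the stand, and nothing in the final pictures looks moved.

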